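Fit the clip post in the workholder's collet

ROBOT

A 6-joint arm with a two-finger parallel gripper is mounted at the origin on the work surface. World frame = base frame: x ahead of the robot, y to its left, z up, the work surface at z = 0. Lengths are in m, angles in rad, forces in N, time in s.
With the tool pointing down it reaches from about 0.375 to 0.75 m from the base axis. Payload 9 kg.
Tool frame: the origin (TCP) lies midway between the tips of the shut fingers; the grasp point (between the pads) lies 19 mm behind it; z points along the fingers, y is the line along which they close (so a half turn about z gives the same grasp; the last joint's range is limited). The gripper opens to 85 mm and grips with 20 to 120 N. Pads are 22 mm wide; open, the fingers measure 114 mm over their backs; the gripper's body (76 mm by 85 mm) begins 54 mm behind the grasp point. The pads swing forward as they close: fully open they stand 13 mm farther back than shut.
Start: joints at [1.042, 0.104, 0.097, 1.564, 0, 1.353], TCP at [0.183, 0.571, 0.196] pointing down, gripper open.
Joint ranges: [-2.99, 2.99], [-0.84, 1.86], [-1.1, 1.16], [-1.84, 2.11], [-1.51, 1.56], [-3.14, 3.14]. Speed limits (rad/s): [2.22, 2.22, 2.57, 3.14, 3.14, 3.14].

INTERFACE

Orientations are given as a unit quaternion [x, y, z, w].
In Python, from cell import bot gives the robot as it stands.
- The arm moves only by the shell command python3 -m crank 'ROWS' [FORCE]. ROWS is JSON, a list of rows, each an object of numbers: "hand": the closure, from -1 (fully open) to 1 (shut), so that 0 is half open; "tx", "ty", "tz": the shift along the tool's x, y, z in units of 0.75 m (1.0 is 0.75 m); "roll": the turn about the tool's z in units of 60 degrees (1.0 is 60 degrees). A call has 1 to 5 rows; each row shifts and turns the commanded pose from where the row before left it, along the tool's axes as they then stand; what a row does not reach is not made up. A row lasts 1/12 s, in which the tool goes at most 41.7 mm and 7.16 degrees, less where a joint would pass 70% of its speed; a pose out of reach is approached as far as the arm can. A call with a number of a shift or a turn outside -1 to 1 is refused whole. A call with a gripper value outside its range is refused whole. The fingers move at their own pace and stop on an object; FORCE is the grip in N (left out, the last holds). Time passes only in rows, so rows that do not move let the fingers close. It gives the time, the measured TCP pose, the force, the opening and the grip force at its end, in the units of the state.
- bot.state(): the state, without advancing time (a new reading comes with each control period).
- bot.get_image(name): name is "side" or "top" or "wrist"; returns a dict with "frame" (400x640x3 uint8, red, green, blue), "fovy" (degrees; the focal length in pixels is half the picture's height over the tangent of half this angle, whatever the lens; pixels are square), "cx", "cy" (the principal point, pixels), "rvec" (rotation vector, rad) and "tvec" (3), from world to camera coordinates, as OpenCV has them. Camera axes: x right, y down, z forward; pixel columns grow to the right and rows downward; lengths in m; the calibration is good to about 2 mm. A picture is of the moment at which its call begins. There is no depth.
- bot.finish_job(): hands the job in; it is judged then, once.
The state is a dict: "time_s": time; "joint_pos": joint angles; "joint_vel": joint speeds; "joint_efforts": joint torques, N m; "position": TCP position; "ee_rot": TCP orientation; "contact_force": force on the tool from outside, world axes, zero at the start; "wrist_torque": the same for the moment, N m; "grip_width": finger opening in m; "grip_force": force on a finger pad.
Only numpy, scipy, OpenCV 4.12 (cv2) and the standard library are available. Lean on these libraries where they do the work, as an engineer would, in place of code of your own. Each camera call takes 0.05 s, during which the arm holds its last target. There are 200 camera calls.

TASK

Take the orange clip post out of the wooden rack, set its shank into the collet of the black workholding base and press it gently but fully home against the bottom of the bore. Then turn the blue hex nut clockwise, seen from above, until the collet grips the shank: stop soon after turning becomes clearly harder, without overtightening. Let go, and leave the other posts in the rack, the solder spool and the circuit board where they are.

Things in the scene. Friction and masses are not known exactly. Their poses are not given: they have to be found in the camera images.
- base: Black hexagonal foot of the workholder, fixed to the bench, 150 mm across corners, 15 mm thick; origin at the centre of its underside, z up along the bore axis. On it stands a steel socket, 40 mm in diameter, up to 45 mm above the bench; then the nut, up to 70 mm. Its position and yaw vary.
- socket: Steel socket, 40 mm in diameter, fixed on the base; origin on the bore axis 15 mm above the bench. Its bore is 14.4 mm wide, 25 to 45 mm above the bench. At 36 mm two sprung rubber pads rub on the shank and hold it up, so the last 11 mm must be pushed down (drag about 2 to 12 N) until the foot of the shank meets the hard bottom; 15 to 25 N there is plenty.
- bore_floor (a point): Centre of the bore's flat bottom, 25 mm above the bench and 45 mm below the nut's open top; z points up along the bore.
- collet: Four flat steel jaws around the bore axis inside the nut, 51 to 67 mm above the bench (origin on the axis at bench height). They close 2 mm each per radian of clockwise nut turn; 0.8 to 2.2 mm free per side at the start, so they touch the shank after 0.4 to 1.1 rad, not known beforehand. Tight enough is 0.2 to 0.45 rad past the touch. They stay as left when the nut is let go.
- nut_grip (a point): Centre of the blue hex nut, on the bore axis, 58 mm above the bench; turns with it. Nut: 44 mm across flats, 46 to 70 mm above the bench, open in the middle. x points at the middle of one flat (white mark), other flats every 60 degrees. Clockwise tightens. Thread drag 0.42 N m in motion, up to that either way when paused; past the touch the torque climbs: a rise of 0.12 to 0.3 N m is a good grip.
- post: The clip post, about 0.12 kg: steel shank 12 mm in diameter with a tapered foot (7 mm at the tip, 3 mm high), 47 mm long up to a dark collar (22 mm wide, 4 mm thick), then an orange square grip 18 x 18 mm from 51 to 81 mm above the tip, two small steel clip jaws up to 90 mm. Origin at the tip's centre, z up, x and y square to the grip. Fully home, the collar stands 2 mm above the nut.
- post_tip (a point): The centre of the clip post's shank tip (same as the post's origin).
- rack: Wooden rack block 56 x 180 x 50 mm, fixed to the bench; origin at the centre of its underside. Three round holes 14 mm wide, 35 mm deep, in a row along its y axis at -60, 0 and +60 mm; each holds one post upright with its tip 15 mm above the bench, in any order.
- post_ball: Another post of the same size in the rack, blue grip with a steel ball on top; leave it. Origin at its shank tip.
- post_flat: Another post of the same size in the rack, black grip with a grey disc on top; leave it. Origin at its shank tip.
- spool: Loose metal solder spool standing on the bench, 44 mm in diameter, 36 mm high; origin at the centre of its underside.
- pcb: Loose green circuit board lying on the bench, 70 x 50 mm, up to 13 mm high with its parts; origin at the centre of its underside.
Mind the look-alikes: they are no part of the job. Leave any green look-alike of the post alone. Several things have the shape of the base; the one meant has the colours described above.

How it is judged:
On the way, in this order (a step that is already met when the one before it is completed fails the run):
1. the clip post stands fully home in the bore with the collet not yet gripping it (distance between post_tip and bore_floor below 0.0025 m and angle between post's own z axis and vertical below 0.12 rad and contact force between collet and post below 15 N), for 0.2 s.
2. the collet grips the shank (contact force between collet and post above 30 N), for 0.2 s.
At the end, for the whole second after the job is handed in: The clip post stands in the collet, its tip within 2.5 mm of the centre of the bore's bottom, upright within 0.06 rad and at rest, and the collet jaws press on the shank with more than 30 N in all (distance between post_tip and bore_floor below 0.0025 m and angle between post's own z axis and vertical below 0.06 rad and contact force between collet and post above 30 N and linear speed of post below 0.02 m/s); the robot touches nothing.
It fails at once if the post is rammed into the socket (contact force between post and socket above 40 N).
It fails at once if the collet is overtightened (contact force between collet and post above 180 N).
It fails at once if another post is disturbed (distance of any of post_ball, post_flat from where it was at the start of the episode above 0.015 m).
It fails at once if the spool or the board is pushed away (distance of any of spool, pcb from where it was at the start of the episode above 0.02 m).
It also fails if it takes over 72 s, if anything falls off the work surface, if the arm or the gripper's body presses on something with over 40 N, if the wrist force passes 120 N, or if a joint passes its speed limit or range.

## Working session

There is one attempt and no reset: what is moved stays moved. The work goes in short steps, Python scripts to look and compute and a shell command to move; the robot and the scene stay as the last step left them, time stands still between calls to the robot, and variables do not carry over. Pictures are saved under pics/ and viewed, at most 10 in all, crops included, and the job is handed in when it is done.

```bash
ls; mkdir -p pics; python3 - <<'E'
from cell import bot
import cv2
print(bot.state())
for n in("top","side"):
    d=bot.get_image(n);cv2.imwrite(f"pics/{n}0.png",d["frame"][...,::-1]);print(n,d["fovy"],d["cx"],d["cy"],d["rvec"],d["tvec"])
E
```

```text
pics
{'time_s': 0.0, 'joint_pos': array([ 1.04230645e+00,  1.04703814e-01,  9.64759303e-02,  1.56389683e+00,
       -2.00784363e-05,  1.35307598e+00]), 'joint_vel': array([-0.00136708, -0.00032455, -0.00099336, -0.00148964, -0.00066176,
       -0.00195416]), 'joint_efforts': array([ 2.64676955e-04, -5.56931198e+01,  5.03650975e+01,  1.66241883e-02,
       -5.00587612e-04,  4.57318049e-05]), 'position': array([0.18328985, 0.57092366, 0.19542338]), 'ee_rot': array([ 1.54760198e-01,  9.87951841e-01, -6.22156504e-04, -2.32755823e-04]), 'contact_force': array([0.09088744, 0.82704183, 0.13678582]), 'wrist_torque': array([0.04594386, 0.01777578, 0.00158209]), 'grip_force': 0.0, 'grip_width': 0.08519336827909056}
top 52.70694999924625 319.73522137972793 201.28611546870968 [ 2.15613823 -2.14062696  0.15959509] [0.08595641 0.53699529 0.83570195]
side 57.61649970113598 322.177834912007 200.01396342905514 [ 2.17676887 -0.68259863  0.34870297] [-0.40415398  0.29498412  0.46612701]
```

View pics/top0.png

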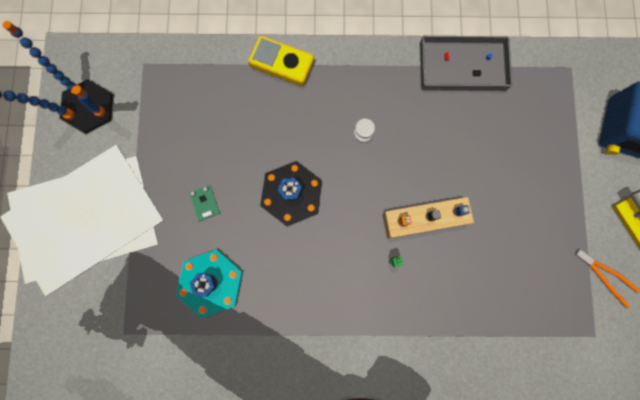

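View pics/side0.png

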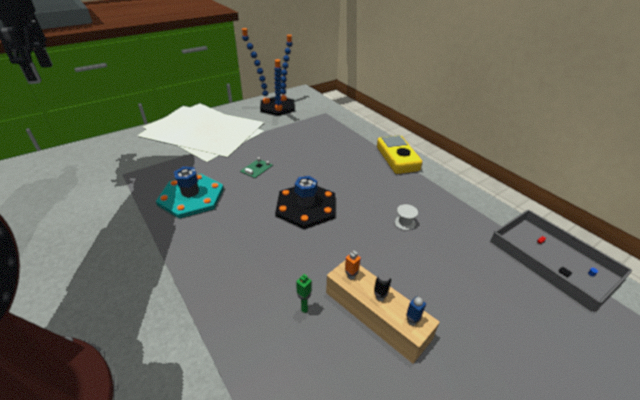

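The top view shows the black base with its nut near (290,188), the orange post at (405,220) in the left rack hole, and the black and blue posts at (434,215) and (461,210). The teal base and the green post are look-alikes. The side view matches, with the nut at (305,188) and the orange post at (353,262).

```bash
cat > h.py <<'E'
from cell import bot
import cv2, numpy as np
from scipy.spatial.transform import Rotation as R
def ray(d,u,v):
    M=R.from_rotvec(np.ravel(d["rvec"])).as_matrix();f=200/np.tan(np.radians(d["fovy"]/2))
    return -M.T@np.ravel(d["tvec"]), M.T@np.array([(u-d["cx"])/f,(v-d["cy"])/f,1])
def onz(d,u,v,z):
    o,r=ray(d,u,v);return (o+r*(z-o[2])/r[2])
def px(d,p):
    f=200/np.tan(np.radians(d["fovy"]/2));c=R.from_rotvec(np.ravel(d["rvec"])).apply(p)+np.ravel(d["tvec"])
    return c[:2]/c[2]*f+[d["cx"],d["cy"]]
def blobs(d,lo,hi,box,amin=15):
    h=cv2.cvtColor(d["frame"],cv2.COLOR_RGB2HSV);m=cv2.inRange(h,lo,hi)
    k=np.zeros_like(m);x0,y0,x1,y1=box;k[y0:y1,x0:x1]=1;m*=k
    n,_,s,c=cv2.connectedComponentsWithStats(m)
    return m,[(s[i,4],c[i].round(1),s[i,:4]) for i in range(1,n) if s[i,4]>=amin]
def pose():
    s=bot.state();m=R.from_quat(s["ee_rot"]).as_matrix();return s,m
def togo(t,yaw=None):
    "tool-axis units to TCP target t; roll to make tool y lie along yaw (mod pi)"
    s,m=pose();e=m.T@(np.array(t)-s["position"])
    out=dict(zip(("tx","ty","tz"),(e/.75).round(4)))
    if yaw is not None:
        a=np.arctan2(m[1,1],m[0,1]);dy=(a-yaw+np.pi/2)%np.pi-np.pi/2   # +roll lowers yaw
        out["roll"]=round(dy/np.radians(60),3)
    return out
E
python3 - <<'E'
from h import *
d=bot.get_image("top")
_,b=blobs(d,(5,120,120),(20,255,255),(255,155,330,230),5)
print(b)
for a,c,_ in b: print(onz(d,*c,.017))
print("base bolts mean",np.mean([onz(d,*c,.017) for _,c,_ in b],0))
_,b=blobs(d,(100,120,50),(125,255,255),(270,170,312,205),10);print("nut",b,[onz(d,*x[1],.07) for x in b])
_,b=blobs(d,(5,170,120),(15,255,255),(392,205,420,235),5);print("post",b,[onz(d,*x[1],.09) for x in b])
m,b=blobs(d,(10,60,90),(25,200,255),(370,190,485,245),500);print("rack",b)
q=cv2.minAreaRect(cv2.findNonZero(m));print(q,[onz(d,*p,.05).round(3) for p in cv2.boxPoints(q)])
for u,v in((397,262),(364,128),(205,203),(434,215),(461,210)):print(u,v,onz(d,u,v,.05).round(3))
print(togo([0,0,0],0),bot.state()["joint_pos"][5])
E
```

```text
[(np.int32(39), array([294.1, 167.9]), array([291, 165,   7,   7], dtype=int32)), (np.int32(41), array([271. , 177.2]), array([268, 174,   7,   7], dtype=int32)), (np.int32(41), array([314. , 182.8]), array([311, 180,   7,   7], dtype=int32)), (np.int32(40), array([267. , 201.7]), array([264, 199,   7,   7], dtype=int32)), (np.int32(42), array([310.6, 207.5]), array([307, 204,   8,   8], dtype=int32)), (np.int32(45), array([287., 217.]), array([284, 214,   7,   7], dtype=int32))]
[0.61483596 0.14785302 0.017     ]
[0.5931415  0.19919007 0.017     ]
[0.58114096 0.10285687 0.017     ]
[0.53768863 0.20671463 0.017     ]
[0.52544197 0.1098885  0.017     ]
[0.50391997 0.16173881 0.017     ]
base bolts mean [0.5593615  0.15470698 0.017     ]
nut [(np.int32(240), array([289. , 189.2]), array([278, 177,  24,  24], dtype=int32))] [array([0.5569032 , 0.15452082, 0.07      ])]
post [(np.int32(27), array([404.2, 221.2]), array([401, 216,  10,   9], dtype=int32))] [array([ 0.48944813, -0.0812562 ,  0.09      ])]
rack [(np.int32(2199), array([425.9, 217.5]), array([383, 197,  91,  41], dtype=int32))]
((427.7433166503906, 217.04531860351562), (28.269081115722656, 88.45672607421875), 79.99201965332031) [array([ 0.515, -0.042,  0.05 ]), array([ 0.55, -0.23,  0.05]), array([ 0.49 , -0.238,  0.05 ]), array([ 0.456, -0.052,  0.05 ])]
397 262 [ 0.408 -0.073  0.05 ]
364 128 [ 0.698 -0.006  0.05 ]
205 203 [0.529 0.335 0.05 ]
434 215 [ 0.507 -0.154  0.05 ]
461 210 [ 0.518 -0.212  0.05 ]
{'tx': np.float64(-0.0001), 'ty': np.float64(-0.7994), 'tz': np.float64(0.2616), 'roll': np.float64(1.203)} 1.353091026365311
```

```bash
python3 - <<'E'
from h import *
print(togo([.53,.155,.22]),pose()[1].round(2))
E
```

```text
{'tx': np.float64(-0.6097), 'ty': np.float64(-0.3868), 'tz': np.float64(-0.0323)} [[-0.95  0.31 -0.  ]
 [ 0.31  0.95 -0.  ]
 [ 0.   -0.   -1.  ]]
```

```bash
R='x'; 
python3 -m crank '[{"tx":-0.0406,"ty":-0.0258,"tz":-0.002},{"tx":-0.0406,"ty":-0.0258,"tz":-0.002},{"tx":-0.0406,"ty":-0.0258,"tz":-0.002},{"tx":-0.0406,"ty":-0.0258,"tz":-0.002},{"tx":-0.0406,"ty":-0.0258,"tz":-0.002}]' 60
python3 -m crank '[{"tx":-0.0406,"ty":-0.0258,"tz":-0.002},{"tx":-0.0406,"ty":-0.0258,"tz":-0.002},{"tx":-0.0406,"ty":-0.0258,"tz":-0.002},{"tx":-0.0406,"ty":-0.0258,"tz":-0.002},{"tx":-0.0406,"ty":-0.0258,"tz":-0.002}]'
python3 -m crank '[{"tx":-0.0406,"ty":-0.0258,"tz":-0.002},{"tx":-0.0406,"ty":-0.0258,"tz":-0.002},{"tx":-0.0406,"ty":-0.0258,"tz":-0.002},{"tx":-0.0406,"ty":-0.0258,"tz":-0.002},{"tx":-0.0406,"ty":-0.0258,"tz":-0.002}]'
python3 -m crank '[{"tx":0},{"tx":0}]'
python3 - <<'E'
from h import *
d=bot.get_image("wrist");cv2.imwrite("pics/w1.png",d["frame"][...,::-1])
s,m=pose();print(s["position"],s["joint_pos"].round(3),togo([.53,.155,.22]),ray(d,320,200))
E
```

```text
[0.18336657 0.57104758 0.19572824] [ 1.042  0.104  0.097  1.564 -0.     1.353] {'tx': np.float64(-0.6097), 'ty': np.float64(-0.3868), 'tz': np.float64(-0.0321)} (array([0.10731611, 0.59485956, 0.37336418]), array([ 0.29293087, -0.10207696, -0.95070449]))schema error: expected keys hand, tx, ty, tz, roll
schema error: expected keys hand, tx, ty, tz, roll
schema error: expected keys hand, tx, ty, tz, roll
schema error: expected keys hand, tx, ty, tz, roll
```

View pics/w1.png

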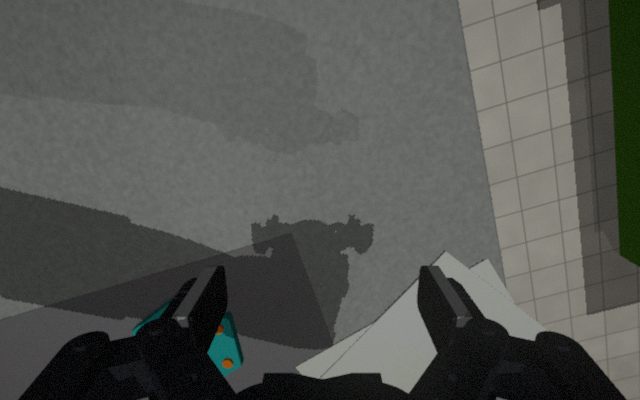

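The wrist picture shows only bench, with the fingers at the bottom. The arm didn't move because every row needs all the keys, so I'll resend.

```bash
python3 -m crank '[{"hand":-1,"tx":-0.0406,"ty":-0.0258,"tz":-0.002,"roll":0},{"hand":-1,"tx":-0.0406,"ty":-0.0258,"tz":-0.002,"roll":0},{"hand":-1,"tx":-0.0406,"ty":-0.0258,"tz":-0.002,"roll":0},{"hand":-1,"tx":-0.0406,"ty":-0.0258,"tz":-0.002,"roll":0},{"hand":-1,"tx":-0.0406,"ty":-0.0258,"tz":-0.002,"roll":0}]' 60
python3 -m crank '[{"hand":-1,"tx":-0.0406,"ty":-0.0258,"tz":-0.002,"roll":0},{"hand":-1,"tx":-0.0406,"ty":-0.0258,"tz":-0.002,"roll":0},{"hand":-1,"tx":-0.0406,"ty":-0.0258,"tz":-0.002,"roll":0},{"hand":-1,"tx":-0.0406,"ty":-0.0258,"tz":-0.002,"roll":0},{"hand":-1,"tx":-0.0406,"ty":-0.0258,"tz":-0.002,"roll":0}]'
python3 -m crank '[{"hand":-1,"tx":-0.0406,"ty":-0.0258,"tz":-0.002,"roll":0},{"hand":-1,"tx":-0.0406,"ty":-0.0258,"tz":-0.002,"roll":0},{"hand":-1,"tx":-0.0406,"ty":-0.0258,"tz":-0.002,"roll":0},{"hand":-1,"tx":-0.0406,"ty":-0.0258,"tz":-0.002,"roll":0},{"hand":-1,"tx":-0.0406,"ty":-0.0258,"tz":-0.002,"roll":0}]'
python3 - <<'E'
from h import *
d=bot.get_image("wrist");cv2.imwrite("pics/w2.png",d["frame"][...,::-1])
s,m=pose();print(s["time_s"],s["position"],s["joint_pos"].round(3),togo([.53,.155,.22]),ray(d,320,200))
E
```

```text
time_s: 0.62
position: [0.2995, 0.4312, 0.2036]
ee_rot: [0.155, 0.988, 0.0, 0.0]
contact_force: [0.6, -0.0, -0.0]
grip_width: 0.0854
grip_force: 0.0
time_s: 1.03
position: [0.415, 0.2924, 0.2113]
ee_rot: [0.155, 0.988, 0.0, 0.0]
contact_force: [0.4, 0.4, -0.0]
grip_width: 0.0854
grip_force: 0.0
time_s: 1.45
position: [0.5304, 0.1536, 0.2187]
ee_rot: [0.155, 0.988, 0.0, 0.0]
contact_force: [0.8, 0.7, 0.2]
grip_width: 0.0854
grip_force: 0.0
1.5 [0.53401513 0.1489439  0.21814208] [ 3.700e-02 -3.100e-02 -1.000e-03  1.599e+00 -2.000e-03  3.520e-01] {'tx': np.float64(0.0076), 'ty': np.float64(0.006), 'tz': np.float64(-0.0025)} (array([0.45432231, 0.17730196, 0.39645147]), array([ 0.29346988, -0.1011711 , -0.95063509]))
```

View pics/w2.png

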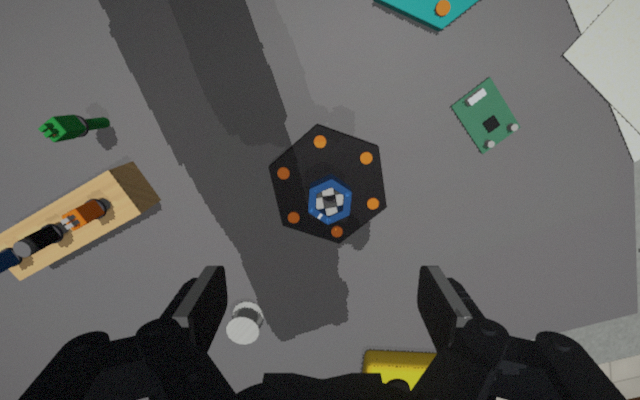

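The wrist view shows the black base with its blue nut at about (330,202), and the orange post at (87,213) leaning outward by perspective. Next I'll measure the nut's centre and the directions of its flats.

```bash
cat > nut.py <<'E'
from h import *
def nut(tag):
    d=bot.get_image("wrist");s=bot.state()
    h=cv2.cvtColor(d["frame"],cv2.COLOR_RGB2HSV)
    m=cv2.inRange(h,(100,110,70),(125,255,255))
    _,_,st,_=cv2.connectedComponentsWithStats(m)
    g=px(d,[.558,.155,.07]).astype(int);k=np.zeros_like(m);cv2.circle(k,tuple(int(x) for x in g),55,255,-1);m&=k
    p=cv2.convexHull(cv2.findNonZero(m))[:,0]
    W=np.array([onz(d,*q,.07)[:2] for q in p])
    (c,r)=cv2.minEnclosingCircle((W*1e3).astype(np.float32));print(tag,"nut circ",np.array(c).round(1),round(r,1))
    # hull support width vs direction: flats give minimum
    A=np.radians(np.arange(0,180,1));w=[np.ptp(W@[np.cos(a),np.sin(a)])*1e3 for a in A]
    w=np.array(w);f=w[:60]+w[60:120]+w[120:];i=f.argmin();print("flat dirs deg",i,i+60,i+120,"width",f[i]/3)
    a=np.radians(i+60*np.arange(3));U=np.c_[np.cos(a),np.sin(a)]
    mid=[(np.max(W@u)+np.min(W@u))/2 for u in U];print("centre",np.linalg.lstsq(U,mid,rcond=None)[0].round(4),"widths",w[[i,i+60,i+120]].round(1))
    cv2.imwrite(f"pics/n_{tag}.png",d["frame"][...,::-1]);return d
E
python3 - <<'E'
from nut import *
d=nut("a")
_,b=blobs(d,(5,150,120),(20,255,255),(265,120,390,245),20)
P=np.array([onz(d,*x[1],.017) for x in b]);print(len(b),"bolts",P.mean(0),(np.degrees(np.arctan2(*(P-P.mean(0)).T[1::-1]))%60).round(1))
# orange post top / rack
m,b=blobs(d,(5,170,90),(16,255,255),(40,180,120,240),20);print(b)
t,bt=bot.get_image("top"),0
# triangulate orange centroid
from numpy.linalg import lstsq
m2,b2=blobs(t,(5,170,90),(16,255,255),(392,205,420,235),5)
u1=max(b,key=lambda x:x[0])[1];u2=max(b2,key=lambda x:x[0])[1]
o1,r1=ray(d,*u1);o2,r2=ray(t,*u2);k=lstsq(np.c_[r1,-r2],o2-o1,rcond=None)[0];print("post tri",o1+k[0]*r1,o2+k[1]*r2)
print(togo([.492,-.0815,.2],np.radians(10.5)))
E
```

```text
a nut circ [560.3 151.1] 24.9
flat dirs deg 8 68 128 width 44.38452488915548
centre [0.56   0.1511] widths [44.6 44.3 44.3]
6 bolts [0.560644   0.15085352 0.017     ] [52.7 52.8 52.7 52.7 52.7 52.8]
[(np.int32(513), array([ 87.5, 209.3]), array([ 65, 197,  41,  29], dtype=int32))]
post tri [ 0.49134998 -0.07744745  0.09181441] [ 0.49006985 -0.07747433  0.09169486]
{'tx': np.float64(-0.0479), 'ty': np.float64(-0.3135), 'tz': np.float64(0.0242), 'roll': np.float64(1.025)}
```

```bash
python3 -m crank '[{"hand":-1,"tx":-0.0068,"ty":-0.0448,"tz":0.0035,"roll":0},{"hand":-1,"tx":-0.0068,"ty":-0.0448,"tz":0.0035,"roll":0},{"hand":-1,"tx":-0.0068,"ty":-0.0448,"tz":0.0035,"roll":0},{"hand":-1,"tx":-0.0068,"ty":-0.0448,"tz":0.0035,"roll":0},{"hand":-1,"tx":-0.0068,"ty":-0.0448,"tz":0.0035,"roll":0}]' >/dev/null
python3 -m crank '[{"hand":-1,"tx":-0.0068,"ty":-0.0448,"tz":0.0035,"roll":0},{"hand":-1,"tx":-0.0068,"ty":-0.0448,"tz":0.0035,"roll":0},{"hand":-1,"tx":0,"ty":0,"tz":0,"roll":0.1139},{"hand":-1,"tx":0,"ty":0,"tz":0,"roll":0.1139},{"hand":-1,"tx":0,"ty":0,"tz":0,"roll":0.1139}]' >/dev/null
python3 -m crank '[{"hand":-1,"tx":0,"ty":0,"tz":0,"roll":0.1139},{"hand":-1,"tx":0,"ty":0,"tz":0,"roll":0.1139},{"hand":-1,"tx":0,"ty":0,"tz":0,"roll":0.1139},{"hand":-1,"tx":0,"ty":0,"tz":0,"roll":0.1139},{"hand":-1,"tx":0,"ty":0,"tz":0,"roll":0.1139}]' >/dev/null
python3 -m crank '[{"hand":-1,"tx":0,"ty":0,"tz":0,"roll":0.1139},{"hand":-1,"tx":0,"ty":0,"tz":0,"roll":0},{"hand":-1,"tx":0,"ty":0,"tz":0,"roll":0},{"hand":-1,"tx":0,"ty":0,"tz":0,"roll":0}]'
python3 - <<'E'
from h import *
d=bot.get_image("wrist");cv2.imwrite("pics/w3.png",d["frame"][...,::-1])
s,m=pose();print(s["position"],s["joint_pos"].round(3),togo([.492,-.0785,.2],np.radians(10.5)),px(d,[.49,-.078,.096]))
E
```

```text
time_s: 3.18
position: [0.4916, -0.079, 0.2003]
ee_rot: [0.636, 0.771, 0.0, -0.0]
contact_force: [-0.2, 0.8, 0.2]
grip_width: 0.0856
grip_force: 0.0
[ 0.49158659 -0.07911872  0.20032122] [-0.423 -0.207 -0.197  1.581  0.     0.957] {'tx': np.float64(0.0007), 'ty': np.float64(0.0007), 'tz': np.float64(0.0004), 'roll': np.float64(0.007)} [319.36037872 185.10440355]
```

View pics/w3.png

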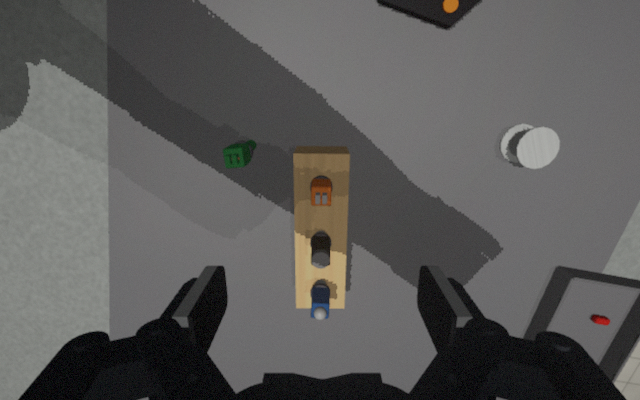

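The wrist view shows the rack aligned with the tool, the orange post's top at about (321,198), and its grip square to the rack.

```bash
python3 - <<'E'
from h import *
d=bot.get_image("wrist")
m,b=blobs(d,(4,170,60),(16,255,255),(295,170,350,215),20);print(b)
h=cv2.cvtColor(d["frame"],cv2.COLOR_RGB2HSV)
for y in range(176,212,2):
    x=np.where(m[y])[0]
    if len(x): print(y,x.min(),x.max(),h[y,x,2].mean().round())
big=cv2.resize(d["frame"][160:230,285:355],None,fx=8,fy=8,interpolation=cv2.INTER_CUBIC);cv2.imwrite("pics/c3.png",big[...,::-1])
h2,_=0,0
mm,_b=blobs(d,(8,50,60),(28,200,255),(280,140,360,315),300)
q=cv2.minAreaRect(cv2.findNonZero(mm));print(q);B=[onz(d,*p,.05) for p in cv2.boxPoints(q)];print(np.round(B,4),np.mean(B,0))
E
```

```text
[(np.int32(338), array([320.8, 188.6]), array([311, 179,  20,  26], dtype=int32))]
180 313 330 80.0
182 312 330 79.0
184 312 330 80.0
186 312 330 92.0
188 312 330 125.0
190 311 330 128.0
192 311 330 124.0
194 311 330 123.0
196 311 330 118.0
198 311 330 119.0
200 311 330 123.0
202 311 330 129.0
204 312 330 121.0
((320.9999694824219, 226.99996948242188), (55.99999237060547, 161.99996948242188), -0.0)
[[ 0.4897 -0.2417  0.05  ]
 [ 0.4593 -0.0566  0.05  ]
 [ 0.5132 -0.0462  0.05  ]
 [ 0.5534 -0.2294  0.05  ]] [ 0.50389002 -0.14347913  0.05      ]
```

View pics/c3.png

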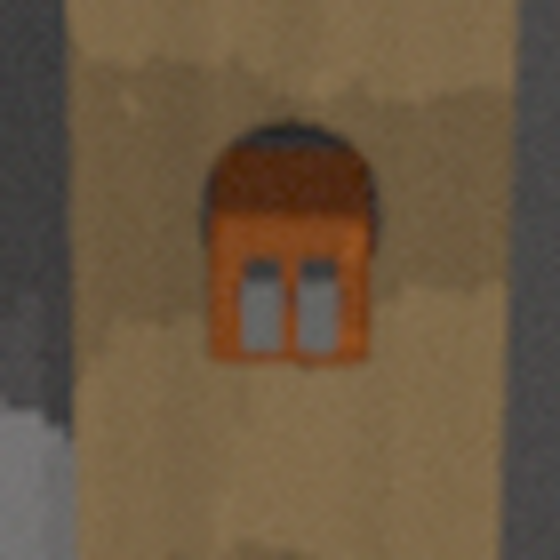

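The enlarged crop shows the top face of the grip spanning columns 311–331 and rows 186–205, with its centre at (321.0,195.8) and square to the tool.

```bash
python3 - <<'E'
from h import *
d=bot.get_image("wrist")
p=onz(d,321,195.8,.096);print(p,togo([p[0],p[1],.064+.002]))
s,m=pose();print(m.round(4))
E
```

```text
[ 0.49329838 -0.08765702  0.096     ] {'tx': np.float64(-0.0113), 'ty': np.float64(0.0001), 'tz': np.float64(0.1791)}
[[-1.876e-01  9.822e-01  1.000e-04]
 [ 9.822e-01  1.876e-01  1.000e-04]
 [ 1.000e-04  1.000e-04 -1.000e+00]]
```

The wrist estimate of (0.4933,-0.0877) agrees with the rack's top edge at row 153. The earlier rough figures had included the side faces. I'll descend and grasp.

```bash
python3 -m crank '[{"hand":-0.4,"tx":-0.0113,"ty":0,"tz":0,"roll":0},{"hand":-0.4,"tx":0,"ty":0,"tz":0.036,"roll":0},{"hand":-0.4,"tx":0,"ty":0,"tz":0.036,"roll":0},{"hand":-0.4,"tx":0,"ty":0,"tz":0.036,"roll":0},{"hand":-0.4,"tx":0,"ty":0,"tz":0.036,"roll":0}]' 50
python3 -m crank '[{"hand":-0.4,"tx":0,"ty":0,"tz":0.02,"roll":0},{"hand":-0.4,"tx":0,"ty":0,"tz":0.015,"roll":0},{"hand":-0.4,"tx":0,"ty":0,"tz":0,"roll":0},{"hand":-0.4,"tx":0,"ty":0,"tz":0,"roll":0}]'
python3 - <<'E'
from h import *
s=bot.state();print(s["position"],s["contact_force"],togo([.4933,-.0876,.066]))
d=bot.get_image("wrist");cv2.imwrite("pics/w4.png",d["frame"][...,::-1])
E
```

```text
time_s: 3.75
position: [0.4934, -0.0886, 0.0912]
ee_rot: [0.638, 0.77, 0.0, 0.0]
contact_force: [0.7, 0.0, -0.8]
grip_width: 0.0599
grip_force: 0.0
time_s: 4.08
position: [0.4933, -0.0882, 0.0663]
ee_rot: [0.638, 0.77, 0.0, -0.0]
contact_force: [-0.4, -0.1, 0.8]
grip_width: 0.0596
grip_force: 0.0
[ 0.4932526  -0.0881822   0.06633395] [-0.40697677 -0.11456254  0.75540854] {'tx': np.float64(0.0008), 'ty': np.float64(0.0002), 'tz': np.float64(0.0004)}
```

View pics/w4.png

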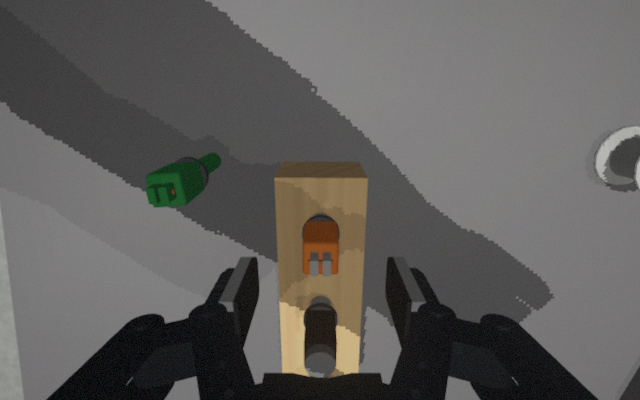

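The wrist view has the orange grip at rows 220–275 and the fingertips at rows 258–340. I'll check the geometry by projection before closing.

```bash
python3 - <<'E'
from h import *
d=bot.get_image("wrist");s,m=pose();t=s["position"]
print("tcp",px(d,t),"grasp",px(d,t-m[:,2]*.019),"back40",px(d,t-m[:,2]*.04))
for sy in(-.03,.03):
  for sx in (-.011,.011): print("pad",sx,sy,px(d,t+m[:,0]*sx+m[:,1]*sy-m[:,2]*.007),px(d,t+m[:,0]*sx+m[:,1]*sy-m[:,2]*.03))
for z in(.066,.096,.105): print(z,px(d,[.4933,-.0876,z]))
for y in(220,228,236,242): pass
h=cv2.cvtColor(d["frame"],cv2.COLOR_RGB2HSV)
print(h[210:285:3,310,:].tolist())
print("edge",onz(d,320,178,.05), "camera", ray(d,320,200)[0]-t)
for g in (245,246,247,250):pass
E
```

```text
tcp [320.87508353 235.84924125] grasp [320.74631903 250.74932212] back40 [320.56929121 271.23422885]
pad -0.011 -0.03 [268.28136618 258.57187437] [261.31194057 280.29163329]
pad 0.011 -0.03 [266.24068373 222.75651291] [258.69573461 240.5761991 ]
pad -0.011 0.03 [373.43804435 258.58960728] [380.08070946 280.31750963]
pad 0.011 0.03 [375.38633414 222.7660573 ] [382.57813699 240.59203659]
0.066 [319.75623162 233.22150669]
0.096 [319.45126635 257.670674  ]
0.105 [319.33832131 266.72551531]
[[17, 104, 123], [17, 100, 120], [16, 95, 67], [13, 51, 60], [11, 188, 92], [11, 205, 91], [11, 191, 92], [12, 188, 91], [12, 206, 93], [10, 180, 95], [12, 200, 97], [13, 195, 136], [12, 188, 144], [13, 192, 142], [20, 12, 64], [18, 18, 71], [23, 15, 67], [24, 12, 106], [24, 12, 107], [20, 14, 109], [30, 7, 107], [45, 5, 103], [18, 104, 144], [19, 105, 141], [19, 103, 143]]
edge [ 0.48803307 -0.05900536  0.05      ] camera [-0.01443035  0.07872254  0.17730921]
```

```bash
python3 -m crank '[{"hand":0.3,"tx":0,"ty":0,"tz":0,"roll":0},{"hand":0.5,"tx":0,"ty":0,"tz":0,"roll":0},{"hand":1,"tx":0,"ty":0,"tz":0,"roll":0},{"hand":1,"tx":0,"ty":0,"tz":0,"roll":0},{"hand":1,"tx":0,"ty":0,"tz":0,"roll":0}]' 50
python3 -m crank '[{"hand":1,"tx":0,"ty":0,"tz":0,"roll":0},{"hand":1,"tx":0,"ty":0,"tz":0,"roll":0},{"hand":1,"tx":0,"ty":0,"tz":0,"roll":0},{"hand":1,"tx":0,"ty":0,"tz":0,"roll":0}]'
python3 - <<'E'
from h import *
d=bot.get_image("wrist");cv2.imwrite("pics/w5.png",cv2.resize(d["frame"][200:360,200:440],None,fx=3,fy=3)[...,::-1])
E
```

```text
time_s: 4.6
position: [0.4936, -0.0881, 0.0666]
ee_rot: [0.638, 0.77, 0.0, 0.0]
contact_force: [-0.0, -0.4, 1.9]
grip_width: 0.006
grip_force: 48.9
time_s: 4.93
position: [0.4935, -0.088, 0.0665]
ee_rot: [0.638, 0.77, 0.0, 0.0]
contact_force: [-0.3, -0.0, 4.7]
grip_width: 0.0058
grip_force: 49.3
```

View pics/w5.png

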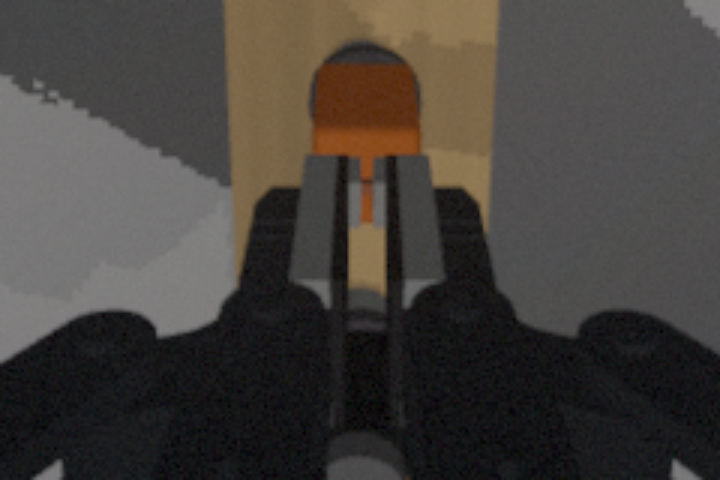

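The crop shows the fingers closed on the narrow clip jaws above the grip (width 5.8 mm), so the real tips are about 30 mm higher than the reported TCP suggests. I'll check this from the side.

```bash
python3 - <<'E'
from h import *
d=bot.get_image("side");cv2.imwrite("pics/s5.png",cv2.resize(d["frame"][170:320,270:450],None,fx=4,fy=4,interpolation=cv2.INTER_CUBIC)[...,::-1])
for z in(.05,.066,.085,.096,.105,.14): print(z,((px(d,[.4933,-.088,z])-[270,170])*4).round())
print(bot.state()["joint_pos"].round(4))
E
```

```text
0.05 [329. 427.]
0.066 [332. 402.]
0.085 [335. 371.]
0.096 [337. 353.]
0.105 [339. 337.]
0.14 [346. 274.]
[-4.3810e-01 -1.8490e-01 -4.2020e-01  1.3347e+00  1.0000e-04  9.4620e-01]
```

View pics/s5.png

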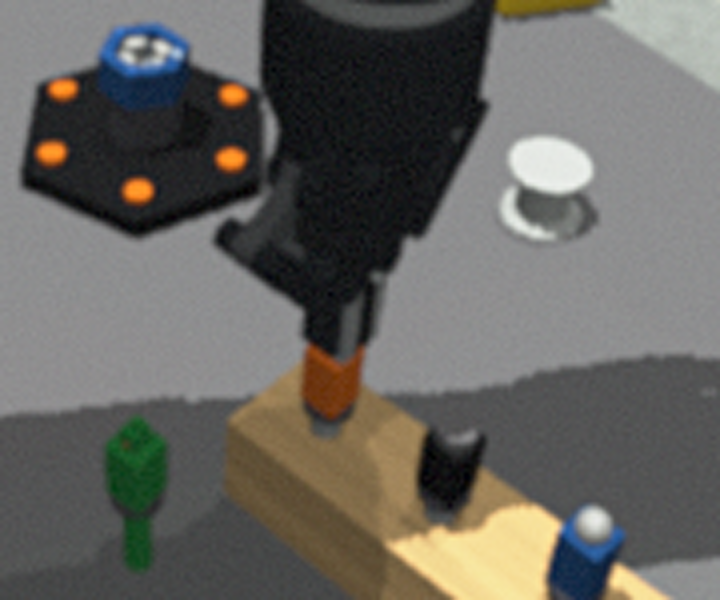

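The side crop shows the tips at about z=0.098, at the top of the orange grip, so they sit about 31 mm above the reported TCP z. I'll open, go 32 mm lower and grip again.

```bash
python3 -m crank '[{"hand":-0.1,"tx":0,"ty":0,"tz":0,"roll":0},{"hand":-0.1,"tx":0,"ty":0,"tz":0,"roll":0},{"hand":-0.1,"tx":0,"ty":0,"tz":0.014,"roll":0},{"hand":-0.1,"tx":0,"ty":0,"tz":0.014,"roll":0},{"hand":-0.1,"tx":0,"ty":0,"tz":0.0147,"roll":0}]' 50
python3 -m crank '[{"hand":-0.1,"tx":0,"ty":0,"tz":0,"roll":0},{"hand":-0.1,"tx":0,"ty":0,"tz":0,"roll":0},{"hand":0.4,"tx":0,"ty":0,"tz":0,"roll":0},{"hand":0.6,"tx":0,"ty":0,"tz":0,"roll":0},{"hand":1,"tx":0,"ty":0,"tz":0,"roll":0}]' 50
python3 -m crank '[{"hand":1,"tx":0,"ty":0,"tz":0,"roll":0},{"hand":1,"tx":0,"ty":0,"tz":0,"roll":0},{"hand":1,"tx":0,"ty":0,"tz":0,"roll":0},{"hand":1,"tx":0,"ty":0,"tz":0,"roll":0}]' 70
python3 - <<'E'
from h import *
s=bot.state();print(s["position"],s["joint_pos"].round(4))
E
```

```text
time_s: 5.45
position: [0.4928, -0.0877, 0.0324]
ee_rot: [0.638, 0.77, -0.0, -0.0]
contact_force: [-0.6, 0.0, 0.2]
grip_width: 0.047
grip_force: 0.0
time_s: 5.87
position: [0.4935, -0.0881, 0.0347]
ee_rot: [0.638, 0.77, 0.0, 0.0]
contact_force: [0.1, 0.7, 2.2]
grip_width: 0.0173
grip_force: 50.7
time_s: 6.2
position: [0.4936, -0.0881, 0.0346]
ee_rot: [0.638, 0.77, 0.0, 0.0]
contact_force: [-1.9, -0.2, 5.6]
grip_width: 0.0168
grip_force: 71.6
[ 0.49355103 -0.0881121   0.03464545] [-0.4381 -0.1666 -0.4625  1.2741 -0.      0.9462]
```

The grip is firm at a width of 17 mm. I'll lift straight up.

```bash
python3 -m crank '[{"hand":1,"tx":0,"ty":0,"tz":-0.01,"roll":0},{"hand":1,"tx":0,"ty":0,"tz":-0.03,"roll":0},{"hand":1,"tx":0,"ty":0,"tz":-0.035,"roll":0},{"hand":1,"tx":0,"ty":0,"tz":-0.035,"roll":0},{"hand":1,"tx":0,"ty":0,"tz":-0.035,"roll":0}]' 70
python3 - <<'E'
from h import *
s=bot.state();print(s["position"],s["joint_pos"].round(4)); print(togo([.560,.151,.14],np.radians(68)))
E
```

```text
time_s: 6.62
position: [0.4929, -0.0877, 0.144]
ee_rot: [0.638, 0.77, 0.0, -0.0]
contact_force: [0.7, -0.2, -1.3]
grip_width: 0.0166
grip_force: 70.7
[ 0.49294332 -0.08769995  0.14402656] [-4.3810e-01 -2.0490e-01 -2.9680e-01  1.4792e+00  3.0000e-04  9.4620e-01]
{'tx': np.float64(0.2962), 'ty': np.float64(0.1469), 'tz': np.float64(0.0055), 'roll': np.float64(-0.955)}
```

```bash
python3 -m crank '[{"hand":1,"tx":0.0423,"ty":0.021,"tz":0,"roll":0},{"hand":1,"tx":0.0423,"ty":0.021,"tz":0,"roll":0},{"hand":1,"tx":0.0423,"ty":0.021,"tz":0,"roll":0},{"hand":1,"tx":0.0423,"ty":0.021,"tz":0,"roll":0},{"hand":1,"tx":0.0423,"ty":0.021,"tz":0,"roll":0}]' 70 >/dev/null
python3 -m crank '[{"hand":1,"tx":0.0423,"ty":0.021,"tz":0,"roll":0},{"hand":1,"tx":0.0423,"ty":0.021,"tz":0,"roll":0},{"hand":1,"tx":0,"ty":0,"tz":0,"roll":0},{"hand":1,"tx":0,"ty":0,"tz":0,"roll":0},{"hand":1,"tx":0,"ty":0,"tz":0,"roll":0}]'
python3 - <<'E'
from h import *
s=bot.state();print(s["position"],s["joint_pos"].round(4)); print(togo([.560,.151,.14],np.radians(68)))
E
python3 -m crank '[{"hand":1,"tx":0,"ty":0,"tz":0,"roll":-0.1061},{"hand":1,"tx":0,"ty":0,"tz":0,"roll":-0.1061},{"hand":1,"tx":0,"ty":0,"tz":0,"roll":-0.1061},{"hand":1,"tx":0,"ty":0,"tz":0,"roll":-0.1061},{"hand":1,"tx":0,"ty":0,"tz":0,"roll":-0.1061}]' >/dev/null
python3 -m crank '[{"hand":1,"tx":0,"ty":0,"tz":0,"roll":-0.1061},{"hand":1,"tx":0,"ty":0,"tz":0,"roll":-0.1061},{"hand":1,"tx":0,"ty":0,"tz":0,"roll":-0.1061},{"hand":1,"tx":0,"ty":0,"tz":0,"roll":-0.1061},{"hand":1,"tx":0,"ty":0,"tz":0,"roll":0}]' >/dev/null
python3 -m crank '[{"hand":1,"tx":0,"ty":0,"tz":0,"roll":0},{"hand":1,"tx":0,"ty":0,"tz":0,"roll":0}]' 
python3 - <<'E'
from nut import *
s=bot.state();print(s["position"],s["joint_pos"].round(4)); print(togo([.560,.151,.14],np.radians(68)))
d=bot.get_image("wrist");cv2.imwrite("pics/w6.png",d["frame"][...,::-1])
_,b=blobs(d,(5,150,120),(20,255,255),(0,0,640,400),20);print(b)
# post: grip centre in side and top
t=bot.get_image("top");print(blobs(t,(5,170,60),(16,255,255),(270,140,330,240),20)[1])
e=bot.get_image("side");cv2.imwrite("pics/s6.png",cv2.resize(e["frame"][100:250,220:400],None,fx=4,fy=4,interpolation=cv2.INTER_CUBIC)[...,::-1])
cv2.imwrite("pics/both6.png",np.vstack([cv2.resize(d["frame"][120:320,220:420],(400,400)),cv2.resize(e["frame"][120:220,250:350],(400,400))]).reshape(2,400,400,3).transpose(1,0,2,3).reshape(400,800,3)[...,::-1])
E
```

```text
time_s: 7.45
position: [0.5601, 0.1506, 0.1427]
ee_rot: [0.638, 0.77, -0.0, -0.0]
contact_force: [0.3, 0.2, -2.3]
grip_width: 0.0161
grip_force: 70.7
[0.56013242 0.15061249 0.14268465] [ 3.7400e-02  3.9900e-02 -6.6700e-02  1.4647e+00 -2.0000e-04  1.4212e+00]
{'tx': np.float64(0.0005), 'ty': np.float64(-0.0001), 'tz': np.float64(0.0036), 'roll': np.float64(-0.955)}
time_s: 8.45
position: [0.5604, 0.15, 0.143]
ee_rot: [0.193, 0.981, 0.0, 0.0]
contact_force: [-0.1, -0.5, -1.4]
grip_width: 0.0168
grip_force: 70.7
[0.56042314 0.14997827 0.14297878] [ 0.0362  0.0391 -0.0671  1.4645 -0.      0.4253]
{'tx': np.float64(0.001), 'ty': np.float64(0.001), 'tz': np.float64(0.004), 'roll': np.float64(-0.005)}
[(np.int32(220), array([307.5, 120.7]), array([300, 113,  16,  17], dtype=int32)), (np.int32(217), array([368.1, 137.1]), array([360, 129,  17,  17], dtype=int32)), (np.int32(167), array([265.1, 164.7]), array([258, 158,  15,  14], dtype=int32)), (np.int32(183), array([381. , 194.8]), array([374, 188,  15,  15], dtype=int32)), (np.int32(157), array([282.9, 219.6]), array([276, 213,  15,  14], dtype=int32)), (np.int32(152), array([338.7, 233.2]), array([332, 227,  14,  14], dtype=int32)), (np.int32(21), array([309.7, 254.5]), array([307, 252,   8,   8], dtype=int32)), (np.int32(1123), array([322.6, 282.3]), array([302, 256,  41,  57], dtype=int32)), (np.int32(42), array([322. , 308.1]), array([320, 304,   5,   9], dtype=int32))]
[]
```

View pics/both6.png

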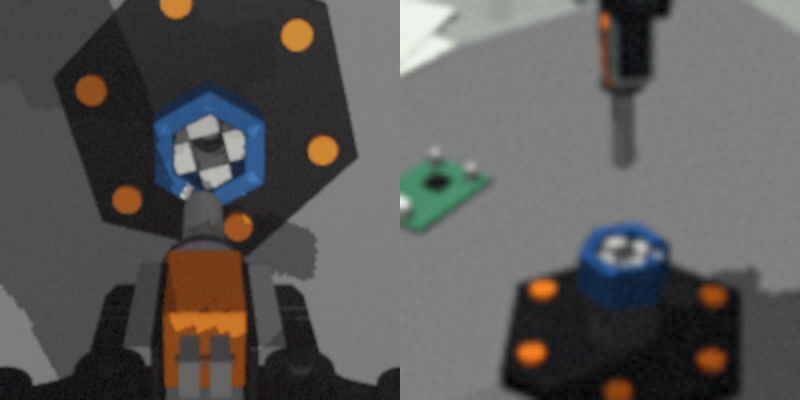

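The left half shows the nut centred near px (324,193), with the post's shank pointing down towards it and its tip at about (321.5,217). The right half shows the post upright above the nut. Next I'll compute the post-to-bore offset.

```bash
python3 - <<'E'
from nut import *
d=nut("b");s,m=pose();T=s["position"]
_,b=blobs(d,(5,150,120),(20,255,255),(230,100,400,245),100)
P=np.array([onz(d,*x[1],.017) for x in b]);c=P.mean(0);print(len(b),"bolts",c)
# shank: grey, low-saturation pixels rows 214..236 between cols 305..340
h=cv2.cvtColor(d["frame"],cv2.COLOR_RGB2HSV)
for y in range(208,244,3): print(y,[tuple(map(int,h[y,x,1:])) for x in range(310,336,2)])
tip=px(d,[T[0],T[1],.1235]);print("pred tip px for axis at TCP",tip)
for z in(.1235,.17,.2045):print(z,px(d,[T[0],T[1],z]))
e=bot.get_image("side")
print("side: pred axis px",[px(e,[T[0],T[1],z]).round(1) for z in(.1235,.15,.17)],"bore top",px(e,[c[0],c[1],.07]))
g=cv2.cvtColor(e["frame"],cv2.COLOR_RGB2GRAY).astype(int)
for y in range(146,164,3): print(y,g[y,396-0-250+150:416-250+150+0].tolist())
E
```

```text
b nut circ [558.3 152.2] 25.7
flat dirs deg 7 67 127 width 45.253823772925045
centre [0.559  0.1517] widths [46.2 43.8 45.8]
6 bolts [0.56056412 0.15094922 0.017     ]
208 [(147, 78), (129, 67), (131, 68), (147, 64), (159, 64), (2, 143), (6, 157), (4, 183), (4, 182), (4, 182), (4, 183), (4, 182), (5, 163)]
211 [(166, 143), (163, 139), (164, 90), (143, 59), (118, 52), (17, 92), (9, 120), (5, 165), (6, 169), (6, 182), (3, 152), (109, 94), (163, 122)]
214 [(160, 142), (7, 156), (12, 152), (70, 106), (164, 84), (135, 66), (19, 92), (5, 93), (68, 71), (162, 107), (167, 139), (165, 142), (165, 142)]
217 [(14, 200), (4, 195), (36, 114), (12, 83), (9, 86), (9, 89), (6, 92), (8, 90), (20, 90), (144, 136), (173, 140), (166, 141), (169, 139)]
220 [(60, 38), (49, 94), (6, 83), (15, 83), (0, 84), (9, 89), (0, 90), (8, 90), (6, 86), (6, 83), (138, 126), (162, 143), (155, 125)]
223 [(7, 35), (11, 67), (6, 81), (6, 80), (9, 84), (6, 87), (9, 88), (11, 92), (8, 91), (6, 84), (11, 68), (38, 34), (9, 27)]
226 [(35, 29), (16, 65), (6, 81), (0, 84), (12, 86), (6, 86), (6, 92), (6, 87), (17, 89), (9, 89),
[... 876 characters left out ...]
ay([306.5, 161.4]), array([306.4, 150.2]), array([306.3, 141.3])] bore top [306.6630935  182.45820215]
146 [128, 127, 128, 127, 126, 128, 109, 74, 73, 77, 73, 81, 102, 124, 129, 127, 129, 125, 127, 127]
149 [124, 129, 129, 125, 126, 129, 112, 83, 73, 75, 73, 75, 97, 126, 129, 127, 132, 127, 128, 128]
152 [127, 127, 124, 128, 125, 126, 114, 91, 84, 74, 72, 74, 97, 123, 127, 128, 125, 125, 130, 127]
155 [127, 129, 129, 125, 130, 128, 115, 96, 88, 82, 76, 73, 98, 123, 130, 128, 128, 125, 127, 124]
158 [127, 128, 128, 127, 129, 128, 118, 94, 83, 79, 76, 74, 102, 123, 129, 128, 126, 128, 126, 127]
161 [126, 125, 125, 126, 127, 123, 124, 110, 98, 87, 83, 97, 115, 129, 130, 128, 125, 128, 128, 125]
```

```bash
python3 - <<'E'
from nut import *
d=bot.get_image("wrist");s,m=pose();T=s["position"]
_,b=blobs(d,(5,150,120),(20,255,255),(230,100,400,245),100)
c=np.array([onz(d,*x[1],.017) for x in b]).mean(0)
def sub(l,up):pass
# wrist shank centre line from gradient edges rows 220-229
h=cv2.cvtColor(d["frame"],cv2.COLOR_RGB2HSV)
tipz=.1235
p=onz(d,321,213,tipz)-m[:,0]*.0035
print("wrist: tip axis",p[:2],"from TCP tool-x,y mm",(m.T@(p-T))[:2]*1e3)
print("bore c",c,"bore-tip tool x,y mm",((m.T@(c-p))[:2]*1e3).round(1))
q=onz(d,321,226,.14);print("shank col lateral mm vs bore (tool y)",((m.T@(c-q))[1]*1e3).round(1), "vs tcp",((m.T@(T-q))[1]*1e3).round(1))
e=bot.get_image("side")
_,b=blobs(e,(5,150,120),(20,255,255),(265,165,345,235),15);ce=np.array([onz(e,*x[1],.017) for x in b]);print(len(b),"side bolts",ce.mean(0))
C=ce.mean(0);print("side bore axis px",px(e,[C[0],C[1],.14]));o,r=ray(e,305.4,155)
n=np.cross(r,[0,0,1]);n/=np.linalg.norm(n);print("side perp",n.round(2),"bore-post mm",(n@(C-o))*1e3, "in tool",(m.T@n).round(2))
E
```

```text
wrist: tip axis [0.55688676 0.15061772] from TCP tool-x,y mm [ 3.16706104 -1.400472  ]
bore c [0.56054654 0.15093674 0.017     ] bore-tip tool x,y mm [-3.3  1.7]
shank col lateral mm vs bore (tool y) 1.6 vs tcp 1.3
5 side bolts [0.55433273 0.1471695  0.017     ]
side bore axis px [304.82053517 156.12976189]
side perp [ 0.84 -0.54  0.  ] bore-post mm -1.1765221071867955 in tool [-0.98 -0.19 -0.  ]
```

```bash
python3 - <<'E'
from nut import *
s,m=pose();e=bot.get_image("side")
mm,b=blobs(e,(100,110,40),(125,255,255),(280,165,335,205),30);print("nut",b)
_,b=blobs(e,(5,120,90),(22,255,255),(255,150,350,240),8);print([(x[0],x[1]) for x in b])
B=np.array([onz(e,*x[1],.017) for x in b]);print(B.round(4))
g=cv2.cvtColor(e["frame"],cv2.COLOR_RGB2GRAY).astype(float)
for y in(147,150,153,156):
    r=g[y,296:316];dk=(126-r).clip(0);dk[dk<8]=0;w=dk.sum()/53; lo=np.interp(100,[r[7],r[6]],[303,302]); hi=np.interp(100,[r[11],r[12],r[13]],[307,308,309]);print(y,lo,hi,(lo+hi)/2)
E
```

```text
nut [(np.int32(297), array([305.1, 187.9]), array([294, 176,  24,  22], dtype=int32))]
[(np.int32(35), array([285.4, 191.8])), (np.int32(30), array([327.8, 193.2])), (np.int32(42), array([282.4, 207.7])), (np.int32(34), array([327.3, 209.5])), (np.int32(31), array([304.1, 217.5]))]
[[0.5395 0.2079 0.017 ]
 [0.617  0.1495 0.017 ]
 [0.5054 0.1635 0.017 ]
 [0.5826 0.1041 0.017 ]
 [0.527  0.1106 0.017 ]]
147 302.3333333333333 308.03846153846155 305.18589743589746
150 302.6060606060606 307.92857142857144 305.26731601731603
153 302.59090909090907 308.125 305.3579545454545
156 302.73333333333335 308.0689655172414 305.4011494252874
```

```bash
python3 -m crank '[{"hand":1,"tx":-0.002,"ty":0.0019,"tz":0,"roll":0},{"hand":1,"tx":0,"ty":0,"tz":0.018,"roll":0},{"hand":1,"tx":0,"ty":0,"tz":0.018,"roll":0},{"hand":1,"tx":0,"ty":0,"tz":0.017,"roll":0},{"hand":1,"tx":0,"ty":0,"tz":0,"roll":0}]' 70 >/dev/null
python3 -m crank '[{"hand":1,"tx":0,"ty":0,"tz":0,"roll":0},{"hand":1,"tx":0,"ty":0,"tz":0,"roll":0}]'
python3 - <<'E'
from nut import *
d=bot.get_image("wrist");s,m=pose();T=s["position"];print(T)
_,b=blobs(d,(5,150,120),(20,255,255),(200,40,430,250),150);print([(x[0],x[1]) for x in b])
P=np.array([onz(d,*x[1],.017) for x in b]);c=P.mean(0);print(len(b),c)
print("nut top ctr px",px(d,[c[0],c[1],.07]),"bore axis at tip z px",px(d,[c[0],c[1],.0835]),"+3.5mm x",px(d,np.r_[c[:2],.0835]+m[:,0]*.0035))
h=cv2.cvtColor(d["frame"],cv2.COLOR_RGB2HSV)
for y in range(180,244,3): print(y,"".join("B" if h[y,x,1]>90 and 95<h[y,x,0]<130 else ("W" if h[y,x,2]>135 else ("g" if h[y,x,2]>55 else ".")) for x in range(280,372)))
e=bot.get_image("side");g=cv2.cvtColor(e["frame"],cv2.COLOR_RGB2GRAY).astype(int);hh=cv2.cvtColor(e["frame"],cv2.COLOR_RGB2HSV)
for y in range(164,200,2): print(y,"".join("B" if hh[y,x,1]>90 and 95<hh[y,x,0]<130 else ("W" if g[y,x]>110 else ("g" if g[y,x]>55 else ".")) for x in range(285,328)))
E
```

```text
time_s: 9.43
position: [0.5621, 0.1515, 0.103]
ee_rot: [0.191, 0.982, -0.0, -0.0]
contact_force: [0.3, 0.2, -1.5]
grip_width: 0.0167
grip_force: 70.7
[0.56254889 0.15150829 0.10348739]
[(np.int32(290), array([303. , 123.6])), (np.int32(282), array([372.5, 142.7])), (np.int32(224), array([254.5, 173.6])), (np.int32(237), array([386.6, 208.1])), (np.int32(195), array([275.2, 235.4]))]
5 [0.54943784 0.15238607 0.017     ]
nut top ctr px [317.15908528 198.18977421] bore axis at tip z px [316.84652244 204.78010873] +3.5mm x [316.81899678 199.44987128]
180 ......................BBBBBBBBBBBBBBBBBBBBBBBBBBBBBBBBBBBBBBBB..............................
183 ................gBBBBBBBBBBBBBBBBBBBBBBBBBBBBBBBBBBBBBBBBBBBBBBBBBBg........................
186 ............BBBBBBBBBBBBBBBBBBBBBBBBBBBBBBBBBBBBBBBBBBBBBBBBBBBBBBBBBBBB....................
189 ...........BBBBBBBBBBBBBBBBBBBBBBBBBBBBBBBBBBBBBBBBBBBBBBBBBBBBBBBBBBBBBB...................
192 ..........BBBBBBBBBBBBBBBBBBBBBBBBBBBggWWWWWWWgBBBBBBBBBBBBBBBBBBBBBBBBBBB..................
195 .........BBBBBBBBBBBBBBBBBBBBBBgWWWWWWWWWWWWWWWgggggBBBBBB
[... 1750 characters left out ...]
WWWWggggggWWWWWWWWWWWWWWWWWW
172 WWWWWWWWWWWWWWWWWWWggggggWWWWWWWWWWWWWWWWWW
174 WWWWWWWWWWWWWWWWWWWggggggWWWWWWWWWWWWWWWWWW
176 WWWWWWWWWWWWWWWWWggBgggBBBWWWWWWWWWWWWWWWWW
178 WWWWWWWWWWWWgBBBBBBBBBBBBBBBggWWWWWWWWWWWWW
180 WWWWWWWWWWWBBBBgWWWWWWgWWWgBBBBgWWWWWWWWWWW
182 WWWWWWWWWWBBBBBgWWggggggWWWgggBBgWWWWWWWWWW
184 WWWWWWWWWgBBBBBWWWWgggWWWWgBBgBBgWWWWWWWWWW
186 WWWWWWWgggBBBBBBBBggggggggBBBBBB.gggWWWWWWW
188 ggggg....BBBBBBBBBBBBBBBBBBBBBBBB.....ggggg
190 WWWg.....BBBBBBBBBBBBBBBBBBBBBBB...........
192 WWWWg.....BBBBBBBBBBBBBBBBBBBBB.........ggg
194 ggg.........BBBBBBBBBBBBBBBBBB..........ggg
196 ..............BBBBBBBBBBBBBBB..............
198 ...........................................
```

```bash
python3 - <<'E'
from nut import *
d=bot.get_image("wrist");s,m=pose();T=s["position"]
w=lambda u,v:onz(d,u,v,.017)
c=(w(372.5,142.7)+w(275.2,235.4)+w(386.6,208.1)+w(254.5,173.6))/4
print(T,c,"c-T tool",(m.T@(c-T)).round(4)[:2])
for tz in(.082,.084):
  print("bore axis +3.5mm at tip z",px(d,np.r_[c[:2],tz]+m[:,0]*.0035),px(d,np.r_[c[:2],tz]))
print("nut top ctr",px(d,[*c[:2],.07]),"top hex +-x corners rows",px(d,np.r_[c[:2],.07]+m[:,0]*.0254),px(d,np.r_[c[:2],.07]-m[:,0]*.0254))
g=cv2.cvtColor(d["frame"],cv2.COLOR_RGB2GRAY)
print("col321 rows195-230",g[195:231,321].tolist());print("col325",g[195:231,325].tolist());print("col318",g[195:231,318].tolist())
h=cv2.cvtColor(d["frame"],cv2.COLOR_RGB2HSV);print("nut V col 312..",[(y,int(h[y,322,2])) for y in range(166,196,2)])
E
```

```text
[0.56279113 0.15153539 0.10381173] [0.5615183  0.15090811 0.017     ] c-T tool [ 0.001  -0.0011]
bore axis +3.5mm at tip z [321.52551496 215.03744685] [321.52838188 220.14405667]
bore axis +3.5mm at tip z [321.52083304 216.15643737] [321.52374997 221.30285435]
nut top ctr [321.55453709 213.60061661] top hex +-x corners rows [321.53512331 177.05999644] [321.57261668 247.63004824]
col321 rows195-230 [175, 177, 177, 176, 177, 152, 82, 44, 34, 33, 39, 44, 45, 47, 54, 70, 68, 62, 68, 69, 82, 93, 95, 95, 91, 95, 92, 94, 93, 91, 93, 94, 91, 93, 93, 97]
col325 [173, 173, 174, 172, 149, 89, 43, 29, 33, 42, 38, 44, 43, 58, 75, 69, 70, 84, 84, 77, 74, 86, 94, 89, 95, 95, 94, 96, 94, 92, 91, 94, 91, 91, 94, 93]
col318 [176, 177, 178, 176, 176, 176, 139, 55, 44, 46, 46, 45, 50, 46, 74, 71, 49, 51, 62, 71, 73, 83, 86, 84, 90, 88, 85, 87, 85, 88, 85, 86, 89, 86, 88, 80]
nut V col 312.. [(166, 49), (168, 55), (170, 71), (172, 69), (174, 66), (176, 104), (178, 139), (180, 136), (182, 139), (184, 137), (186, 140), (188, 127), (190, 165), (192, 173), (194, 174)]
```

The tip edge and the bore axis coincide to within about 1 mm. I'll descend.

```bash
python3 -m crank '[{"hand":1,"tx":0,"ty":0,"tz":0.008,"roll":0},{"hand":1,"tx":0,"ty":0,"tz":0.008,"roll":0},{"hand":1,"tx":0,"ty":0,"tz":0.005,"roll":0},{"hand":1,"tx":0,"ty":0,"tz":0.005,"roll":0},{"hand":1,"tx":0,"ty":0,"tz":0,"roll":0}]' 70
python3 -m crank '[{"hand":1,"tx":0,"ty":0,"tz":0.005,"roll":0},{"hand":1,"tx":0,"ty":0,"tz":0.005,"roll":0},{"hand":1,"tx":0,"ty":0,"tz":0.005,"roll":0},{"hand":1,"tx":0,"ty":0,"tz":0,"roll":0}]'
```

```text
time_s: 10.0
position: [0.5616, 0.1515, 0.0823]
ee_rot: [0.191, 0.982, -0.0, -0.001]
contact_force: [0.2, -0.6, -1.4]
grip_width: 0.0169
grip_force: 70.7
time_s: 10.33
position: [0.5619, 0.1515, 0.0713]
ee_rot: [0.191, 0.982, -0.0, -0.0]
contact_force: [-0.1, 0.2, -2.2]
grip_width: 0.0168
grip_force: 70.7
```

```bash
python3 -m crank '[{"hand":1,"tx":0,"ty":0,"tz":0.003,"roll":0},{"hand":1,"tx":0,"ty":0,"tz":0.003,"roll":0},{"hand":1,"tx":0,"ty":0,"tz":0.003,"roll":0},{"hand":1,"tx":0,"ty":0,"tz":0,"roll":0}]'
python3 -m crank '[{"hand":1,"tx":0,"ty":0,"tz":0.003,"roll":0},{"hand":1,"tx":0,"ty":0,"tz":0.003,"roll":0},{"hand":1,"tx":0,"ty":0,"tz":0.002,"roll":0},{"hand":1,"tx":0,"ty":0,"tz":0,"roll":0}]'
```

```text
time_s: 10.67
position: [0.5622, 0.1515, 0.065]
ee_rot: [0.191, 0.982, -0.0, -0.0]
contact_force: [-0.4, 0.4, -1.5]
grip_width: 0.0166
grip_force: 70.7
time_s: 11.0
position: [0.5621, 0.1517, 0.059]
ee_rot: [0.191, 0.982, 0.0, -0.0]
contact_force: [-1.5, 0.7, -2.6]
grip_width: 0.0165
grip_force: 70.8
```

```bash
python3 -m crank '[{"hand":1,"tx":0,"ty":0,"tz":0.002,"roll":0},{"hand":1,"tx":0,"ty":0,"tz":0.002,"roll":0},{"hand":1,"tx":0,"ty":0,"tz":0,"roll":0}]'
python3 -m crank '[{"hand":1,"tx":0,"ty":0,"tz":0.002,"roll":0},{"hand":1,"tx":0,"ty":0,"tz":0.002,"roll":0},{"hand":1,"tx":0,"ty":0,"tz":0,"roll":0}]'
python3 -m crank '[{"hand":1,"tx":0,"ty":0,"tz":0.002,"roll":0},{"hand":1,"tx":0,"ty":0,"tz":0.002,"roll":0},{"hand":1,"tx":0,"ty":0,"tz":0,"roll":0}]'
```

```text
time_s: 11.25
position: [0.5621, 0.1517, 0.0564]
ee_rot: [0.191, 0.982, 0.0, -0.0]
contact_force: [-2.2, 1.5, -0.7]
grip_width: 0.0164
grip_force: 71.0
time_s: 11.5
position: [0.5621, 0.1516, 0.0536]
ee_rot: [0.191, 0.982, 0.0, -0.0]
contact_force: [-3.8, 1.4, 1.7]
grip_width: 0.0167
grip_force: 71.6
time_s: 11.75
position: [0.562, 0.1516, 0.0504]
ee_rot: [0.191, 0.982, 0.0, -0.0]
contact_force: [-3.1, 1.0, -1.0]
grip_width: 0.0165
grip_force: 70.9
```

```bash
python3 -m crank '[{"hand":1,"tx":0.001,"ty":0,"tz":0.0015,"roll":0},{"hand":1,"tx":0,"ty":0,"tz":0.0015,"roll":0},{"hand":1,"tx":0,"ty":0,"tz":0,"roll":0}]'
python3 -m crank '[{"hand":1,"tx":0,"ty":0,"tz":0.0015,"roll":0},{"hand":1,"tx":0,"ty":0,"tz":0.001,"roll":0},{"hand":1,"tx":0,"ty":0,"tz":0,"roll":0}]'
```

```text
time_s: 12.0
position: [0.5617, 0.1516, 0.0482]
ee_rot: [0.191, 0.982, -0.0, 0.0]
contact_force: [-2.5, -0.3, 0.5]
grip_width: 0.0168
grip_force: 71.3
time_s: 12.25
position: [0.5616, 0.1516, 0.0462]
ee_rot: [0.191, 0.982, -0.0, -0.0]
contact_force: [-2.3, -0.6, 0.7]
grip_width: 0.0166
grip_force: 71.3
```

```bash
for i in 1 2 3; do python3 -m crank '[{"hand":1,"tx":0,"ty":0,"tz":0.0008,"roll":0},{"hand":1,"tx":0,"ty":0,"tz":0,"roll":0}]' | grep -E "pos|cont"; done
```

```text
position: [0.5616, 0.1516, 0.0456]
contact_force: [-3.4, -1.1, 0.0]
position: [0.5616, 0.1517, 0.045]
contact_force: [-1.7, -1.2, 0.0]
position: [0.5617, 0.1517, 0.0448]
contact_force: [-3.5, -0.5, 3.1]
```

```bash
for i in 1 2; do python3 -m crank '[{"hand":1,"tx":0,"ty":0,"tz":0.0008,"roll":0},{"hand":1,"tx":0,"ty":0,"tz":0,"roll":0}]' | grep -E "pos|cont"; done
```

```text
position: [0.5619, 0.1517, 0.0447]
contact_force: [-4.0, -1.6, 6.9]
position: [0.562, 0.1517, 0.0446]
contact_force: [-5.6, -2.5, 10.2]
```

```bash
for i in 1 2; do python3 -m crank '[{"hand":1,"tx":0,"ty":0,"tz":0.0009,"roll":0},{"hand":1,"tx":0,"ty":0,"tz":0,"roll":0}]' | grep -E "pos|cont"; done
python3 -m crank '[{"hand":1,"tx":0,"ty":0,"tz":0,"roll":0},{"hand":1,"tx":0,"ty":0,"tz":0,"roll":0}]' | grep -E "pos|cont"
```

```text
position: [0.5622, 0.1517, 0.0445]
contact_force: [-7.4, -2.2, 14.3]
position: [0.5623, 0.1517, 0.0444]
contact_force: [-8.6, -2.0, 19.4]
position: [0.5623, 0.1517, 0.0444]
contact_force: [-8.1, -1.6, 19.4]
```

The post is home: z matches the predicted 0.0446 and the push is 19 N. I'll ease off, release and open for the nut.

```bash
python3 -m crank '[{"hand":1,"tx":0,"ty":0,"tz":-0.0015,"roll":0},{"hand":0.6,"tx":0,"ty":0,"tz":0,"roll":0},{"hand":0.3,"tx":0,"ty":0,"tz":0,"roll":0},{"hand":0,"tx":0,"ty":0,"tz":0,"roll":0},{"hand":-0.45,"tx":0,"ty":0,"tz":0,"roll":0}]'
python3 -m crank '[{"hand":-0.45,"tx":0,"ty":0,"tz":-0.005,"roll":0},{"hand":-0.45,"tx":0,"ty":0,"tz":0,"roll":0},{"hand":-0.45,"tx":0,"ty":0,"tz":0,"roll":0},{"hand":-0.45,"tx":0,"ty":0,"tz":0,"roll":0}]'
python3 - <<'E'
from nut import *
d=bot.get_image("wrist");s,m=pose();T=s["position"]
_,b=blobs(d,(5,150,120),(20,255,255),(180,20,460,300),150);print([(x[0],x[1]) for x in b])
print(togo([.561,.151,.018],np.radians(67.5)),s["joint_pos"].round(3),s["wrist_torque"])
W=[onz(d,*x[1],.017) for x in b];print(np.round(W,4))
print("bore at z.1: pred px of post grip top face ctr",px(d,[.561,.151,.106]))
m1,bb=blobs(d,(4,150,50),(17,255,255),(280,180,370,360),100);print(bb)
E
```

```text
time_s: 14.0
position: [0.5619, 0.1519, 0.043]
ee_rot: [0.191, 0.982, 0.0, 0.0]
contact_force: [-0.4, -0.2, -0.4]
grip_width: 0.0518
grip_force: 0.0
time_s: 14.33
position: [0.5617, 0.1518, 0.047]
ee_rot: [0.191, 0.982, 0.0, 0.0]
contact_force: [0.4, -0.6, -0.1]
grip_width: 0.0623
grip_force: 0.0
[(np.int32(450), array([297.9, 132.7])), (np.int32(435), array([385. , 156.7])), (np.int32(359), array([237.7, 194.8])), (np.int32(365), array([401.4, 236.1])), (np.int32(1999), array([322.8, 268.7])), (np.int32(294), array([264.5, 269.1]))]
{'tx': np.float64(0.0004), 'ty': np.float64(-0.0013), 'tz': np.float64(0.0385), 'roll': np.float64(0.008)} [ 0.039  0.076 -0.204  1.291  0.     0.424] [-0.0279038   0.02093991 -0.00083432]
[[0.5047 0.1582 0.017 ]
 [0.5388 0.203  0.017 ]
 [0.5266 0.106  0.017 ]
 [0.5946 0.1959 0.017 ]
 [0.5978 0.137  0.017 ]
 [0.5827 0.0989 0.017 ]]
bore at z.1: pred px of post grip top face ctr [321.18981314 293.35064992]
[(np.int32(2201), array([322.6, 271. ]), array([300, 242,  52,  67], dtype=int32))]
```

```bash
python3 -m crank '[{"hand":-0.45,"tx":0.0004,"ty":-0.0013,"tz":0.007,"roll":0.008},{"hand":-0.45,"tx":0,"ty":0,"tz":0.007,"roll":0},{"hand":-0.45,"tx":0,"ty":0,"tz":0.006,"roll":0},{"hand":-0.45,"tx":0,"ty":0,"tz":0,"roll":0}]'| grep -E "pos|cont"
python3 -m crank '[{"hand":-0.45,"tx":0,"ty":0,"tz":0.005,"roll":0},{"hand":-0.45,"tx":0,"ty":0,"tz":0.005,"roll":0},{"hand":-0.45,"tx":0,"ty":0,"tz":0,"roll":0}]'| grep -E "pos|cont"
python3 -m crank '[{"hand":-0.45,"tx":0,"ty":0,"tz":0.003,"roll":0},{"hand":-0.45,"tx":0,"ty":0,"tz":0.003,"roll":0},{"hand":-0.45,"tx":0,"ty":0,"tz":0,"roll":0},{"hand":-0.45,"tx":0,"ty":0,"tz":0,"roll":0}]'| grep -E "pos|cont"
```

```text
position: [0.5599, 0.1509, 0.0303]
contact_force: [0.7, -0.9, -0.3]
position: [0.5605, 0.151, 0.0236]
contact_force: [0.2, -0.5, 0.6]
position: [0.5609, 0.151, 0.0199]
contact_force: [-0.4, 0.1, -0.5]
```

```bash
python3 -m crank '[{"hand":-0.15,"tx":0,"ty":0,"tz":0,"roll":0},{"hand":0,"tx":0,"ty":0,"tz":0,"roll":0},{"hand":0.2,"tx":0,"ty":0,"tz":0,"roll":0},{"hand":0.4,"tx":0,"ty":0,"tz":0,"roll":0},{"hand":0.4,"tx":0,"ty":0,"tz":0,"roll":0}]' 60
python3 -m crank '[{"hand":1,"tx":0,"ty":0,"tz":0,"roll":0},{"hand":1,"tx":0,"ty":0,"tz":0,"roll":0},{"hand":1,"tx":0,"ty":0,"tz":0,"roll":0}]' 70
python3 -c "
from cell import bot
s=bot.state();print(s['wrist_torque'],s['position'],s['joint_pos'])"
```

```text
time_s: 15.72
position: [0.5614, 0.1512, 0.0205]
ee_rot: [0.195, 0.981, 0.0, 0.0]
contact_force: [-1.0, 1.8, 5.9]
grip_width: 0.0426
grip_force: 61.1
time_s: 15.97
position: [0.5613, 0.1513, 0.0206]
ee_rot: [0.195, 0.981, 0.0, 0.0]
contact_force: [-0.7, 2.0, 5.8]
grip_width: 0.0424
grip_force: 72.1
[0.365027   0.24929081 0.01237034] [0.56134243 0.15126137 0.02058614] [ 3.81430639e-02  9.06148815e-02 -2.37510151e-01  1.24175524e+00
  4.29151617e-04  4.30593461e-01]
```

```bash
cat > q.py <<'E'
from h import *
s,m=pose();print("yaw %.4f tz %.3f F %s t %.2f"%(np.arctan2(m[1,1],m[0,1]),s["wrist_torque"][2],s["contact_force"].round(1),s["time_s"]),s["wrist_torque"].round(2),s["joint_efforts"][5].round(3),s["joint_pos"][5].round(4))
E
python3 q.py
for i in 1 2 3; do python3 -m crank '[{"hand":1,"tx":0,"ty":0,"tz":0,"roll":0.03},{"hand":1,"tx":0,"ty":0,"tz":0,"roll":0.03},{"hand":1,"tx":0,"ty":0,"tz":0,"roll":0.03}]' >/dev/null; python3 q.py; done
```

```text
yaw 1.1783 tz 0.012 F [-0.7  2.   5.8] t 15.97 [0.37 0.25 0.01] 0.074 0.4306
yaw 1.0831 tz 0.450 F [-1.5  0.8  6.6] t 16.22 [0.07 0.48 0.45] -0.194 0.5259
yaw 0.9887 tz 0.476 F [-2.3  0.1  6.5] t 16.47 [-0.13  0.6   0.48] -0.181 0.6201
yaw 0.8943 tz 0.472 F [-3.1 -0.2  7.6] t 16.72 [-0.28  0.79  0.47] -0.179 0.7144
```

```bash
for i in 1 2 3 4 5; do python3 -m crank '[{"hand":1,"tx":0,"ty":0,"tz":0,"roll":0.03},{"hand":1,"tx":0,"ty":0,"tz":0,"roll":0.03}]' >/dev/null; python3 q.py; done
```

```text
yaw 0.8314 tz 0.497 F [-3.8 -0.9  7.7] t 16.88 [-0.32  0.97  0.5 ] -0.177 0.7772
yaw 0.7686 tz 0.480 F [-4.2 -1.2  8.7] t 17.05 [-0.47  1.07  0.48] -0.175 0.8401
yaw 0.7058 tz 0.451 F [-4.7 -1.3  7.7] t 17.22 [-0.56  1.2   0.45] -0.172 0.9029
yaw 0.6429 tz 0.430 F [-5.2 -1.2  9.6] t 17.38 [-0.61  1.37  0.43] -0.16 0.9657
yaw 0.5801 tz 0.536 F [-4.3 -1.9  9.8] t 17.55 [-0.71  1.41  0.54] -0.131 1.0285
```

```bash
for i in 1 2 3; do python3 -m crank '[{"hand":1,"tx":0,"ty":0,"tz":0,"roll":0.03}]' >/dev/null; python3 q.py; done
```

```text
yaw 0.5486 tz 0.497 F [-4.9 -1.2 11. ] t 17.63 [-0.7   1.64  0.5 ] -0.114 1.0599
yaw 0.5173 tz 0.509 F [-7.  -3.  10.5] t 17.72 [-0.7   1.7   0.51] -0.094 1.0913
yaw 0.4859 tz 0.503 F [-5.8 -2.9 10.4] t 17.80 [-0.64  1.73  0.5 ] -0.074 1.1227
```

The joint-6 effort shows a clean rise of about 0.64 N m/rad from yaw ≈ 0.66 on, which is the touch. I'll aim for about 0.3 rad past it.

```bash
for i in 1 2 3; do python3 -m crank '[{"hand":1,"tx":0,"ty":0,"tz":0,"roll":0.03}]' >/dev/null; python3 q.py; done
```

```text
yaw 0.4544 tz 0.538 F [-6.5 -2.6 11.9] t 17.88 [-0.77  1.86  0.54] -0.053 1.1541
yaw 0.4231 tz 0.552 F [-6.5 -1.4 10.6] t 17.97 [-0.76  1.86  0.55] -0.032 1.1855
yaw 0.3917 tz 0.627 F [-7.4 -2.8 11.1] t 18.05 [-0.81  1.93  0.63] -0.01 1.2169
```

```bash
python3 -m crank '[{"hand":1,"tx":0,"ty":0,"tz":0,"roll":0.03},{"hand":1,"tx":0,"ty":0,"tz":0,"roll":0}]' >/dev/null; python3 q.py
python3 -m crank '[{"hand":0.3,"tx":0,"ty":0,"tz":0,"roll":0},{"hand":-0.1,"tx":0,"ty":0,"tz":0,"roll":0},{"hand":-0.45,"tx":0,"ty":0,"tz":0,"roll":0},{"hand":-0.45,"tx":0,"ty":0,"tz":0,"roll":0},{"hand":-0.45,"tx":0,"ty":0,"tz":0,"roll":0}]'
python3 -m crank '[{"hand":-0.45,"tx":0,"ty":0,"tz":-0.015,"roll":0},{"hand":-0.45,"tx":0,"ty":0,"tz":-0.02,"roll":0},{"hand":-0.45,"tx":0,"ty":0,"tz":-0.03,"roll":0},{"hand":-0.45,"tx":0,"ty":0,"tz":-0.04,"roll":0},{"hand":-0.45,"tx":0,"ty":0,"tz":-0.05,"roll":0}]'
python3 -m crank '[{"hand":-0.45,"tx":0,"ty":0,"tz":-0.03,"roll":0},{"hand":-0.45,"tx":0,"ty":0,"tz":0,"roll":0},{"hand":-0.45,"tx":0,"ty":0,"tz":0,"roll":0}]'
python3 - <<'E'
from h import *
d=bot.get_image("wrist");s,m=pose()
_,b=blobs(d,(4,150,50),(20,255,255),(150,20,500,330),60);print([(x[0],x[1],x[2]) for x in b])
for z in(.076,.106):print(px(d,[.561,.151,z]))
e=bot.get_image("side");_,b=blobs(e,(4,150,50),(17,255,255),(290,140,325,185),15);print(b,px(e,[.561,.156,.076]),px(e,[.561,.156,.106]))
E
```

```text
yaw 0.3598 tz 0.436 F [-8.2 -3.  11.3] t 18.22 [-0.79  2.01  0.44] 0.987 1.2488
time_s: 18.63
position: [0.561, 0.151, 0.0197]
ee_rot: [0.569, 0.823, 0.0, -0.0]
contact_force: [0.1, 0.2, 0.7]
grip_width: 0.0619
grip_force: 0.0
time_s: 19.05
position: [0.5597, 0.151, 0.1364]
ee_rot: [0.569, 0.823, -0.001, -0.001]
contact_force: [1.1, 0.2, 0.2]
grip_width: 0.0621
grip_force: 0.0
time_s: 19.3
position: [0.5623, 0.1511, 0.1612]
ee_rot: [0.569, 0.823, 0.001, 0.002]
contact_force: [-0.1, -0.6, -0.4]
grip_width: 0.062
grip_force: 0.0
[(np.int32(198), array([316.6, 116.4]), array([309, 109,  16,  16], dtype=int32)), (np.int32(195), array([368.2, 144.5]), array([361, 137,  16,  16], dtype=int32)), (np.int32(192), array([267.3, 148.3]), array([260, 141,  16,  16], dtype=int32)), (np.int32(580), array([318.5, 195.4]), array([303, 179,  32,  40], dtype=int32)), (np.int32(173), array([367.9, 199.9]), array([361, 193,  15,  15], dtype=int32)), (np.int32(175), array([272.2, 203.3]), array([265, 196,  15,  15], dtype=int32)), (np.int32(167), array([321. , 227.2]), array([314, 220,  15,  15], dtype=int32))]
[319.34317068 192.11321995]
[319.189555   203.89742701]
[(np.int32(119), array([305.4, 174.1]), array([301, 166,  10,  16], dtype=int32))] [305.49950384 178.93783438] [305.35758344 167.19969696]
```

The post's grip appears at the expected spot for a home, upright post in both views, and the gripper is clear.

```bash
python3 -c "
from cell import bot
print(bot.finish_job())"
```

```text
the job is handed in; nothing more can be done
None
```

I handed the job in at about 19.5 s of the 72 s allowed, and no verdict came back: the clip post is pressed home at about 19 N, the collet was tightened about 0.3 rad past first touch, and the gripper is clear.

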